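# Checking the jar lids on the shop board

## Task

Check the seals of the three preserve jars on the board: with the fingertips press the springy raised panel in the middle of each lid lightly, just so that it gives, first on the tall slim jar, then on the wide low jar, last on the small jar. Let each panel come back up before pressing the next, do not press hard, and leave everything standing where it is: nothing is pushed along or lifted.

Things in the scene. Friction and masses are not known exactly. Their poses are not given: they have to be found in the camera images.
- board: fixed light wooden display board lying on the counter, 320 mm (its x) by 660 mm (its y) by 20 mm thick; origin at the centre of its underside on the counter, z up; its position and yaw vary. The three jars stand in a row along its y nearer the robot, in any order and about 200 mm apart; three small goods stand in a row behind them (its +x side)
- tall_jar: the tall slim jar: amber-brown preserve in glass, white paper band, steel lid; diameter 76 mm, 115 mm high to the lid's rim, about 0.6 kg, standing loose on the board; origin at the centre of its underside, z up
- wide_jar: the wide low jar: amber-brown preserve in glass, white paper band, steel lid; diameter 112 mm, 60 mm high to the lid's rim, about 0.65 kg, standing loose on the board; origin at the centre of its underside, z up
- small_jar: the small jar: amber-brown preserve in glass, white paper band, steel lid; diameter 62 mm, 75 mm high to the lid's rim, about 0.25 kg, standing loose on the board; origin at the centre of its underside, z up
- tall_spot (a point): centre of the top face of the round raised panel in the middle of the tall slim jar's lid: 44 mm across, standing 6 mm above the lid's rim, so 121 mm above the jar's underside and 141 mm above the counter when not pressed; it moves with the panel
- tall_lid (a joint): how far that panel of the tall slim jar is pressed down, 0 (at rest, up) to 0.006 m (flush with the rim); a spring brings it back up: it starts to give at 0.5 N, is 2 mm down at 2.5 N and fully down at 6.5 N, beyond which it is rigid
- wide_spot (a point): centre of the top face of the round raised panel in the middle of the wide low jar's lid: 44 mm across, standing 6 mm above the lid's rim, so 66 mm above the jar's underside and 86 mm above the counter when not pressed; it moves with the panel
- wide_lid (a joint): how far that panel of the wide low jar is pressed down, 0 (at rest, up) to 0.006 m (flush with the rim); a spring brings it back up: it starts to give at 0.5 N, is 2 mm down at 2.5 N and fully down at 6.5 N, beyond which it is rigid
- small_spot (a point): centre of the top face of the round raised panel in the middle of the small jar's lid: 40 mm across, standing 6 mm above the lid's rim, so 81 mm above the jar's underside and 101 mm above the counter when not pressed; it moves with the panel
- small_lid (a joint): how far that panel of the small jar is pressed down, 0 (at rest, up) to 0.006 m (flush with the rim); a spring brings it back up: it starts to give at 0.5 N, is 2 mm down at 2.5 N and fully down at 6.5 N, beyond which it is rigid
- cheese: bystander: small whole cheese, diameter 70 mm, 50 mm high, loose; origin at the centre of its underside
- carton: bystander: cream carton 45 x 60 mm, 102 mm high, loose; origin at the centre of its underside
- tag: bystander: blank yellow price card 75 mm wide and 60 mm high on a small wooden foot, loose; origin at the centre of its underside

How it is judged (in metres and radians):
On the way, in this order (a step that is already met when the one before it is completed fails the run):
1. the fingertips press the lid panel of the tall slim jar so that it gives 1.5 mm, the other panels being up (value of joint tall_lid above 0.0015 m and contact force between the fingers and tall_jar above 0.5 N and value of joint each of wide_lid, small_lid below 0.0007 m), for 0.05 s.
2. the fingertips press the lid panel of the wide low jar so that it gives 1.5 mm, the other panels being up (value of joint wide_lid above 0.0015 m and contact force between the fingers and wide_jar above 0.5 N and value of joint each of tall_lid, small_lid below 0.0007 m), for 0.05 s.
3. the fingertips press the lid panel of the small jar so that it gives 1.5 mm, the other panels being up (value of joint small_lid above 0.0015 m and contact force between the fingers and small_jar above 0.5 N and value of joint each of tall_lid, wide_lid below 0.0007 m), for 0.05 s.
At the end, for the whole second after the job is handed in: every jar stands upright (within 0.1 rad), at rest, within 10 mm of where it began and with its lid panel up again; the small cheese, the carton and the price card stand upright, at rest and within 20 mm of where they began (distance of each of tall_jar, wide_jar, small_jar from where it was at the start of the episode below 0.01 m and angle between each of tall_jar, wide_jar, small_jar, cheese, carton, tag's own z axis and vertical below 0.1 rad and linear speed of each of tall_jar, wide_jar, small_jar, cheese, carton, tag below 0.02 m/s and value of joint each of tall_lid, wide_lid, small_lid below 0.0007 m and distance of each of cheese, carton, tag from where it was at the start of the episode below 0.02 m); the robot touches nothing.
It fails at once if a jar is pressed hard (over 25 N) (contact force between any of the fingers, the arm and tall_jar above 25 N or contact force between any of the fingers, the arm and wide_jar above 25 N or contact force between any of the fingers, the arm and small_jar above 25 N).
It fails at once if a jar is lifted, pushed along (over 15 mm) or tipped (distance of any of tall_jar, wide_jar, small_jar from where it was at the start of the episode above 0.015 m or angle between any of tall_jar, wide_jar, small_jar's own z axis and vertical above 0.2 rad).
It fails at once if a bystander is moved over 30 mm or tipped (distance of any of cheese, carton, tag from where it was at the start of the episode above 0.03 m or angle between any of cheese, carton, tag's own z axis and vertical above 0.4 rad).
It also fails if it takes over 48 s, if anything falls off the work surface, if the arm or the gripper's body presses on something with over 40 N, if the wrist force passes 120 N, or if a joint passes its speed limit or range.

## Robot

A 6-joint arm with a two-finger parallel gripper is mounted at the origin on the work surface. World frame = base frame: x ahead of the robot, y to its left, z up, the work surface at z = 0. Lengths are in mm, angles in rad, forces in N, time in s.
With the tool pointing down it reaches from about 325 to 775 mm from the base axis. Payload 5.5 kg.
Tool frame: the origin (TCP) lies at the very end of the fingers, on their centre line; the grasp point (between the pads) lies 19 mm behind it (grip_point_offset is the distance from the TCP to the grasp point, in mm); z points along the fingers, y is the direction in which the jaws open and shut (so a half turn about z gives the same grasp; the last joint's range is limited). The gripper opens to 88 mm and grips with 3 to 60 N. Pads are 20 mm wide; open, the fingers measure 115 mm over their backs; the gripper's body (75 mm by 178 mm) begins 61 mm behind the grasp point.
Start: joints at [1.218, 0.091, 1.231, -0, 1.82, -0.057], TCP at [174.907, 573.954, 222.631] pointing down, gripper open.
Joint ranges: [-2.87, 2.87], [-0.86, 2.18], [0.17, 2.46], [-1.51, 4.65], [0.06, 2.69], [-2.65, 2.65]. Speed limits (rad/s): [2.57, 2.57, 3.01, 3.14, 3.14, 3.14].

## Interface

Orientations are given as a unit quaternion [w, x, y, z].
In Python, from rig import * gives the robot as it stands.
- The arm moves only by the tool arm_command, never from a script. Its argument "commands" is text: rows parted by semicolons, each of 7 numbers parted by spaces: the turn, a rotation vector about the tool's x, y, z in rad, then the shift along the tool's x, y, z in mm, then the finger opening in mm, from 0 to 87.8. In form: wx wy wz tx ty tz jaw; .... A call has 1 to 5 rows; each row shifts and turns the commanded pose from where the row before left it, along the tool's axes as they then stand; what a row does not reach is not made up. A row lasts 1/10 s, in which the tool goes at most 50 mm and 8.59 degrees, less where a joint would pass 70% of its speed; a pose out of reach is approached as far as the arm can. A call with a gripper value outside its range is refused whole. The fingers move at their own pace and stop on an object; "squeeze" is the grip in N (left out, the last holds). Time passes only in rows, so rows that do not move let the fingers close. It gives the time, the measured TCP pose, the force and the opening at its end, in the units of the state.
- sense(): the state, without advancing time (a new reading comes with each control period).
- camera(name): name is "scene" or "top" or "wrist"; returns a dict with "color" (384x512x3 uint8, red, green, blue), "z_map" (384x512 float32, mm along the optical axis (not along the pixel's ray), 0 where there is no reading), "fx", "fy", "cx", "cy" (pixels), "R" (3x3) and "t" (3): a world point X has camera coordinates R X + t. Camera axes: x right, y down, z forward; pixel columns grow to the right and rows downward; lengths in mm; the calibration is good to about 2 mm. A picture is of the moment at which its call begins.
- hand_in(): hands the job in, once; it reports no verdict.
The state is a dict: "t": time; "joints": joint angles; "qvel": joint speeds; "effort": joint torques, N m; "position": TCP position; "tcp_rot": TCP orientation; "wrist_force": force on the tool from outside, world axes, zero at the start; "moment": the same for the moment, N m; "grip_width": finger opening in mm.
Only numpy, scipy, OpenCV 4.12 (cv2) and the standard library are available. Lean on these libraries where they do the work, as an engineer would, in place of code of your own. Each camera call takes 0.05 s, during which the arm holds its last target.

## Working session

There is one attempt and no reset: what is moved stays moved. The work goes in short steps, Python scripts to look and compute and a tool call to move; the robot and the scene stay as the last step left them, time stands still between calls to the robot, and variables do not carry over. Pictures are saved under pics/ and viewed, and the job is handed in when it is done.

Besides the shell and the picture viewer there is one more tool, called as name(argument=value, ...) on one line, values as JSON. arm_command: Moves the arm, as the interface text tells. Its arguments: {"type":"object","properties":{"commands":{"type":"string"},"squeeze":{"type":"number"}},"required":["commands"]}

```bash
ls; mkdir -p pics; python3 - <<'E'
from rig import *
import cv2, numpy as np
print(sense())
for n in ("scene","top"):
    c=camera(n); cv2.imwrite(f"pics/{n}0.png",c["color"][:,:,::-1])
    np.savez(f"{n}0.npz",**c); print(n,c["fx"],c["cx"],c["cy"],c["R"],c["t"])
E
```

```text
pics
{'t': 0.0, 'joints': array([ 1.21831647e+00,  9.18778958e-02,  1.23187219e+00,  2.12002743e-05,
        1.81980796e+00, -5.66683367e-02]), 'qvel': array([ 0.00035715,  0.00018145, -0.00092276,  0.00095632,  0.00029561,
       -0.00072543]), 'effort': array([ 1.08808290e-03, -4.46460915e+01, -4.06442785e+01,  6.99377269e-02,
        2.95118045e-02, -1.50076107e-04]), 'position': array([174.78380185, 573.66777266, 221.50322642]), 'tcp_rot': array([-2.09696438e-04,  1.47364439e-01,  9.89081774e-01, -9.60117440e-04]), 'wrist_force': array([-0.74293114,  0.63865817, -0.60281356]), 'moment': array([-0.03672862, -0.01040922,  0.05924115]), 'grip_width': 87.43093939225614}
scene 466.2560612240797 255.0222342184871 191.2500823331963 [[ 0.70294533  0.7111314   0.01264927]
 [ 0.44825758 -0.42914939 -0.78415301]
 [-0.5522074   0.55688682 -0.6204386 ]] [-404.58695213 -157.20168861 1385.75510239]
top 374.4435640824437 255.32476326259288 195.64700517452016 [[ 0.02666226 -0.99929979 -0.02624992]
 [-0.98384937 -0.02158234 -0.17769246]
 [ 0.17700151  0.03056365 -0.9837359 ]] [ 21.559635   571.03173509 855.07488144]
```

View pics/scene0.png

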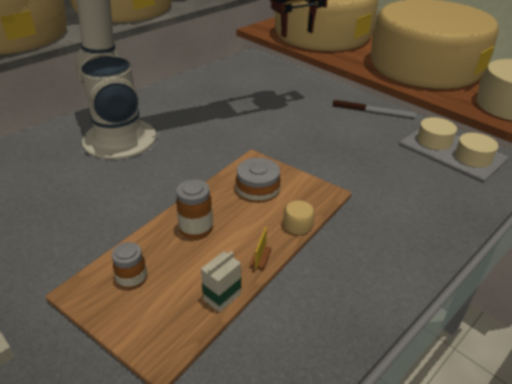

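View pics/top0.png

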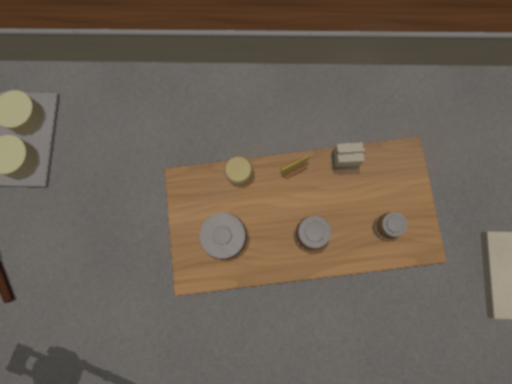

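The top view shows the wide jar at about (222,235), the tall jar at (314,233) and the small jar at (394,225). The goods sit in the row above them at (238,170), (295,166) and (349,156). Next I'll measure the lids from the point cloud.

```bash
cat > h.py <<'E'
import numpy as np, cv2
def cloud(c):
    z=c["z_map"]; v,u=np.mgrid[:z.shape[0],:z.shape[1]]
    P=np.stack([(u-c["cx"])/c["fx"]*z,(v-c["cy"])/c["fy"]*z,z],-1)
    W=(P-c["t"])@c["R"]; W[z<=0]=np.nan
    return W
E
python3 - <<'E'
import numpy as np, cv2
from h import *
for n in ("top","scene"):
    W=cloud(np.load(n+"0.npz")); 
    for nm,zl in (("tall",(135,147)),("wide",(81,90)),("small",(96,106))):
        m=((W[...,2]>zl[0]-8)&(W[...,2]<zl[1])).astype(np.uint8)
        k,l,s,ce=cv2.connectedComponentsWithStats(m)
        for i in range(1,k):
            p=W[l==i]; 
            if s[i,4]>40 and np.hypot(*p[:,:2].mean(0))<800 : 
                q=p[p[:,2]>p[:,2].max()-4.]
                (c,r)=cv2.minEnclosingCircle(p[:,:2].astype(np.float32)); print(n,nm,s[i,4],"px",ce[i].round(),"mean",p.mean(0).round(1),"circ",np.round(c,1),round(r,1),"top",q.mean(0).round(1),len(q),p[:,2].max().round(1))
    m=(abs(W[...,2]-20)<4); print(n,"board",W[m].mean(0).round(1))
    m=abs(W[...,2])<3; print("counter",W[m][:,2].mean())
E
```

```text
top tall 827 px [314. 231.] mean [479.8 -95.4 138.6] circ [480.5 -96.2] 34.8 top [480.7 -97.  143.7] 110 146.7
top wide 74 px [343. 161.] mean [ 653.2 -169.9   81.7] circ [ 666.2 -180.8] 35.9 top [ 654.3 -167.8   88. ] 20 89.8
top wide 63 px [295. 162.] mean [647.5 -58.3  79.8] circ [647.5 -57.5] 37.2 top [648.4 -59.2  81.5] 40 84.1
top wide 1630 px [222. 235.] mean [471.2 108.4  82.1] circ [471.9 108.7] 52.9 top [471.2 109.1  87.7] 204 90.0
top wide 63 px [383. 227.] mean [ 499.7 -259.9   81. ] circ [ 502.  -272.7] 27.3 top [ 502.7 -258.9   88.1] 20 90.0
top small 78 px [345. 160.] mean [ 651.7 -172.1   97.2] circ [ 665.6 -180.6] 35.7 top [ 651.7 -172.8  104.3] 17 105.9
top small 504 px [394. 224.] mean [ 504.2 -278.8   99.1] circ [ 504.6 -281.2] 28.4 top [ 504.9 -279.9  102.9] 173 105.5
top board [539.2 -71.   21.1]
counter 0.8386546753294316
scene tall 368 px [33. 33.] mean [-624.2   62.7  136.9] circ [-677.2   90.6] 157.6 top [-620.5   52.5  145.2] 72 147.0
scene tall 266 px [117. 111.] mean [ 87.5 -32.8 137.6] circ [ 72.7 -26.7] 58.4 top [ 88.2 -32.4 145. ] 57 147.0
scene tall 5
[... 859 characters left out ...]
.4] 35.6 top [ 681.3 -196.2   87.8] 55 89.9
scene small 279 px [32. 44.] mean [-630.8   49.4   96.8] circ [-685.7   81.5] 151.4 top [-628.3   55.8  104.1] 56 106.0
scene small 135 px [111. 119.] mean [ 42.8 -33.8  96.2] circ [22.7 -8.3] 66.3 top [ 60.3 -38.6 103.7] 35 105.8
scene small 238 px [194. 211.] mean [ 506.2 -112.8   97.6] circ [ 489.3 -100.4] 36.7 top [ 505.1 -114.3  104. ] 65 105.9
scene small 526 px [127. 253.] mean [ 512.  -282.1   96.4] circ [ 506.3 -280.7] 29.2 top [ 507.  -279.9  100.4] 172 103.1
scene small 257 px [221. 277.] mean [ 682.8 -192.7   97.1] circ [ 669.7 -182.2] 35.4 top [ 682.8 -192.9  104. ] 63 106.0
scene board [ 544.9 -133.3   18.8]
counter -1.106467987807735
```

The two cameras agree within about 3 mm on all three jars:

| Jar | x (mm) | y (mm) |
|---|---|---|
| tall | 481.5 | -96 |
| wide | 472.5 | 109 |
| small | 505.5 | -281 |

The measured heights match the given ones: about 141, 86 and 101 mm. I'll close the fingers and travel above the tall jar.

arm_command(commands="0 0 0 -19.5 -22 0 0; 0 0 0 -19.5 -22 0 0; 0 0 0 -19.5 -22 0 0; 0 0 0 -19.5 -22 0 0; 0 0 0 -19.5 -22 0 0", squeeze=10)

```text
t: 0.6
position: [236.3, 439.1, 222.1]
tcp_rot: [-0.0, 0.147, 0.989, -0.0]
wrist_force: [0.5, -0.4, 0.9]
grip_width: 51.1
```

arm_command(commands="0 0 0 -19.5 -22 0 0; 0 0 0 -19.5 -22 0 0; 0 0 0 -19.5 -22 0 0; 0 0 0 -19.5 -22 0 0; 0 0 0 -19.5 -22 0 0")

```text
t: 1.1
position: [297.5, 305.5, 222.2]
tcp_rot: [-0.0, 0.147, 0.989, -0.0]
wrist_force: [0.5, 0.6, 0.1]
grip_width: 11.5
```

arm_command(commands="0 0 0 -19.5 -22 0 0; 0 0 0 -19.5 -22 0 0; 0 0 0 -19.5 -22 0 0; 0 0 0 -19.5 -22 0 0; 0 0 0 -19.5 -22 0 0")

```text
t: 1.6
position: [358.7, 171.9, 222.3]
tcp_rot: [-0.0, 0.147, 0.989, -0.0]
wrist_force: [0.1, 0.2, -0.9]
grip_width: 0.1
```

arm_command(commands="0 0 0 -19.5 -22 0 0; 0 0 0 -19.5 -22 0 0; 0 0 0 -19.5 -22 0 0; 0 0 0 -19.5 -22 0 0; 0 0 0 -19.5 -22 0 0")

```text
t: 2.1
position: [419.9, 38.2, 222.2]
tcp_rot: [-0.0, 0.147, 0.989, -0.0]
wrist_force: [0.9, 0.5, -0.6]
grip_width: 0.4
```

arm_command(commands="0 0 0 -19.5 -22 0 0; 0 0 0 -19.5 -22 0 0; 0 0 0 -19.5 -22 0 0; 0 0 0 -19.5 -22 0 0; 0 0 0 0 0 0 0")

```text
t: 2.6
position: [469.0, -70.0, 221.4]
tcp_rot: [-0.001, 0.149, 0.989, -0.0]
wrist_force: [-0.2, 0.4, -0.2]
grip_width: 0.2
```

arm_command(commands="0 0 0 -10 -10.5 0 0; 0 0 0 -9.5 -10.5 0 0; 0 0 0 0 0 25 0; 0 0 0 0 0 25 0; 0 0 0 0 0 15 0")

```text
t: 3.1
position: [480.8, -93.2, 155.6]
tcp_rot: [-0.001, 0.147, 0.989, 0.0]
wrist_force: [-0.4, -0.1, 0.8]
grip_width: 0.6
```

arm_command(commands="0 0 0 0 0 3 0; 0 0 0 0 0 0 0; 0 0 0 0 0 0 0")

```text
t: 3.4
position: [481.7, -93.3, 156.0]
tcp_rot: [0.001, 0.147, 0.989, -0.0]
wrist_force: [0.1, -0.3, 0.2]
grip_width: 0.3
```

```bash
python3 - <<'E'
from rig import *
import cv2
c=camera("scene"); i=c["color"][130:290,100:320,::-1]; cv2.imwrite("pics/s1.png",cv2.resize(i,None,fx=3,fy=3))
for _ in range(1): s=sense();print(s["t"],s["position"],s["wrist_force"])
E
```

```text
3.45 [481.82530167 -93.39096695 156.19619656] [-0.40566786  0.58192227  0.14521738]
```

View pics/s1.png

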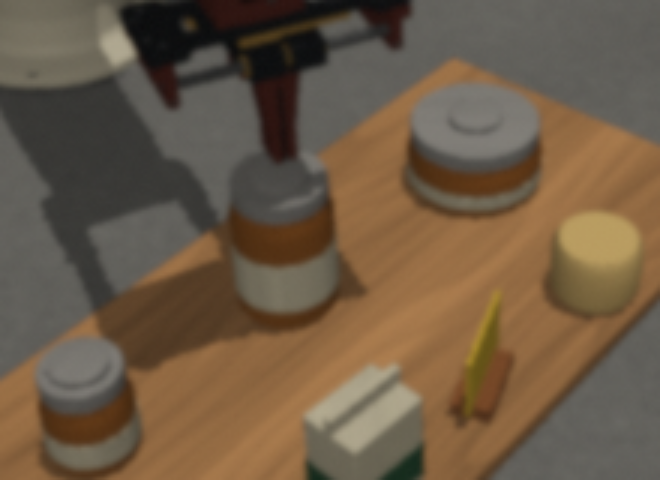

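The crop shows the closed fingertips at about (283,155), centred over the tall jar's panel and clear of it. I'll descend slowly and watch the force.

arm_command(commands="0 0 0 0 -1.5 8 0; 0 0 0 0 0 3 0; 0 0 0 0 0 1 0; 0 0 0 0 0 0 0")

```text
t: 3.85
position: [480.6, -94.7, 142.3]
tcp_rot: [-0.0, 0.147, 0.989, 0.0]
wrist_force: [1.1, 0.7, 1.3]
grip_width: 0.5
```

arm_command(commands="0 0 0 0 0 1 0; 0 0 0 0 0 0 0")

```text
t: 4.05
position: [480.8, -94.7, 141.6]
tcp_rot: [0.0, 0.147, 0.989, 0.0]
wrist_force: [0.5, -0.4, 0.0]
grip_width: 0.7
```

arm_command(commands="0 0 0 0 0 1 0; 0 0 0 0 0 0 0")

```text
t: 4.25
position: [480.9, -94.7, 140.8]
tcp_rot: [0.0, 0.147, 0.989, -0.0]
wrist_force: [0.3, -0.4, 1.4]
grip_width: 0.5
```

arm_command(commands="0 0 0 0 0 1 0; 0 0 0 0 0 0 0")

```text
t: 4.45
position: [480.9, -94.8, 139.8]
tcp_rot: [0.0, 0.147, 0.989, -0.0]
wrist_force: [0.6, 0.1, 1.6]
grip_width: 0.2
```

arm_command(commands="0 0 0 0 0 1 0; 0 0 0 0 0 0 0; 0 0 0 0 0 0 0")

```text
t: 4.75
position: [480.9, -94.8, 138.9]
tcp_rot: [0.0, 0.147, 0.989, -0.0]
wrist_force: [1.0, 0.7, 3.3]
grip_width: 0.3
```

arm_command(commands="0 0 0 0 0 1 0; 0 0 0 0 0 0 0; 0 0 0 0 0 0 0")

```text
t: 5.05
position: [480.9, -94.8, 137.8]
tcp_rot: [0.0, 0.147, 0.989, -0.0]
wrist_force: [-0.1, -0.1, 3.5]
grip_width: 0.3
```

arm_command(commands="0 0 0 0 0 0.5 0; 0 0 0 0 0 0 0; 0 0 0 0 0 0 0")

```text
t: 5.35
position: [480.9, -94.8, 137.3]
tcp_rot: [0.0, 0.147, 0.989, -0.0]
wrist_force: [-0.7, -0.8, 3.6]
grip_width: 0.7
```

arm_command(commands="0 0 0 0 0 0 0")

```text
t: 5.45
position: [480.9, -94.8, 137.3]
tcp_rot: [0.0, 0.147, 0.989, -0.0]
wrist_force: [-1.0, 0.1, 4.2]
grip_width: 0.5
```

The panel gave: about 3.8 N at 3.5 mm of travel. I'll lift and go to the wide jar.

arm_command(commands="0 0 0 0 0 -4 0; 0 0 0 0 0 -6 0; 0 0 0 0 0 -15 0; 0 0 0 0 0 -15 0; 0 0 0 0 0 0 0")

```text
t: 5.95
position: [481.8, -95.1, 180.6]
tcp_rot: [0.002, 0.147, 0.989, -0.0]
wrist_force: [0.3, -0.2, 0.1]
grip_width: 0.2
```

arm_command(commands="0 0 0 8.4 24 0 0; 0 0 0 8.4 24 0 0; 0 0 0 8.4 24 0 0; 0 0 0 8.4 24 0 0; 0 0 0 8.4 24 0 0")

```text
t: 6.45
position: [475.4, 33.2, 177.2]
tcp_rot: [0.0, 0.147, 0.989, -0.0]
wrist_force: [1.6, 0.4, -0.1]
grip_width: 0.4
```

arm_command(commands="0 0 0 8.4 24 0 0; 0 0 0 8.4 24 0 0; 0 0 0 8.4 24 0 0; 0 0 0 0 0 0 0; 0 0 0 0 0 0 0")

```text
t: 6.95
position: [472.4, 108.5, 177.1]
tcp_rot: [-0.0, 0.147, 0.989, -0.0]
wrist_force: [0.2, 0.7, 0.2]
grip_width: 0.3
```

```bash
python3 - <<'E'
from rig import *
import cv2
c=camera("scene"); i=c["color"][110:290,100:340,::-1]; cv2.imwrite("pics/s2.png",cv2.resize(i,None,fx=3,fy=3))
s=sense();print(s["t"],s["position"],s["wrist_force"])
E
```

```text
7.0 [472.46344942 108.00998382 177.06737397] [ 0.47076971  0.20596894 -0.53174638]
```

View pics/s2.png

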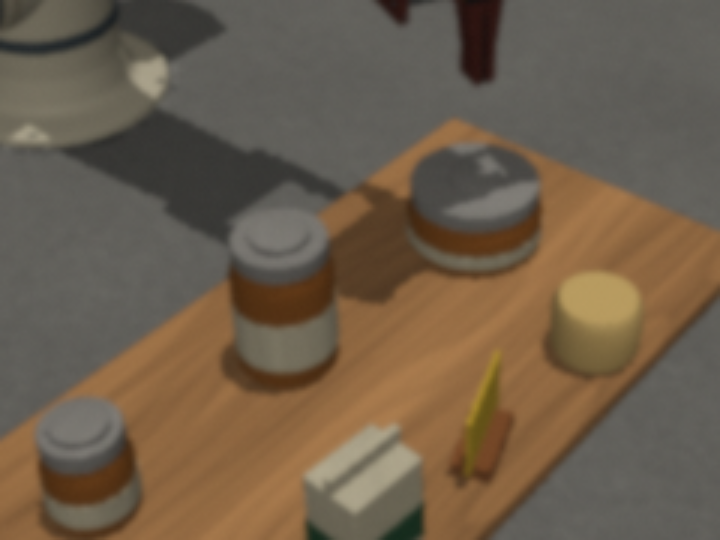

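The tall panel is back up (crop (280,230)), and the fingertips are above the wide jar (475,75). Descending to the wide jar now.

arm_command(commands="0 0 0 0 0 25 0; 0 0 0 0 0 25 0; 0 0 0 0 0 20 0; 0 0 0 0 0 8 0; 0 0 0 0 0 0 0")

```text
t: 7.5
position: [471.9, 107.6, 98.0]
tcp_rot: [-0.001, 0.148, 0.989, -0.0]
wrist_force: [-0.4, -0.1, -0.4]
grip_width: 0.5
```

arm_command(commands="0 0 0 0 0 6 0; 0 0 0 0 0 4 0; 0 0 0 0 0 1 0; 0 0 0 0 0 0 0; 0 0 0 0 0 0 0")

```text
t: 8.0
position: [472.6, 108.6, 88.5]
tcp_rot: [0.0, 0.147, 0.989, 0.0]
wrist_force: [-1.2, 0.5, -0.7]
grip_width: 0.7
```

arm_command(commands="0 0 0 0 0 1 0; 0 0 0 0 0 1 0; 0 0 0 0 0 0 0; 0 0 0 0 0 0 0")

```text
t: 8.4
position: [472.5, 108.6, 86.3]
tcp_rot: [0.0, 0.147, 0.989, 0.0]
wrist_force: [0.2, 0.1, -0.1]
grip_width: 0.2
```

arm_command(commands="0 0 0 0 0 1 0; 0 0 0 0 0 1 0; 0 0 0 0 0 0 0; 0 0 0 0 0 0 0")

```text
t: 8.8
position: [472.6, 108.6, 84.4]
tcp_rot: [0.0, 0.147, 0.989, 0.0]
wrist_force: [-0.0, 0.3, 2.4]
grip_width: 0.6
```

arm_command(commands="0 0 0 0 0 1 0; 0 0 0 0 0 0 0; 0 0 0 0 0 0 0")

```text
t: 9.1
position: [472.5, 108.5, 83.3]
tcp_rot: [0.0, 0.147, 0.989, 0.0]
wrist_force: [-0.8, -1.1, 3.3]
grip_width: 0.7
```

arm_command(commands="0 0 0 0 0 0.5 0; 0 0 0 0 0 0 0; 0 0 0 0 0 0 0")

```text
t: 9.4
position: [472.5, 108.5, 82.8]
tcp_rot: [0.0, 0.147, 0.989, 0.0]
wrist_force: [-0.7, 0.0, 3.8]
grip_width: 0.5
```

arm_command(commands="0 0 0 0 0 0 0")

```text
t: 9.5
position: [472.5, 108.5, 82.7]
tcp_rot: [0.0, 0.147, 0.989, 0.0]
wrist_force: [-1.1, 1.3, 3.9]
grip_width: 0.6
```

It gave: about 3.8 N and 3.3 mm. I'll lift high and go to the small jar, passing over the tall one.

arm_command(commands="0 0 0 0 0 -4 0; 0 0 0 0 0 -6 0; 0 0 0 0 0 -30 0; 0 0 0 0 0 -30 0; 0 0 0 0 0 -30 0")

```text
t: 10.0
position: [471.9, 108.3, 183.3]
tcp_rot: [-0.001, 0.147, 0.989, -0.0]
wrist_force: [0.1, 0.1, 0.0]
grip_width: 0.5
```

arm_command(commands="0 0 0 -9.7 -24.2 -10 0; 0 0 0 -9.7 -24.2 0 0; 0 0 0 -9.7 -24.2 0 0; 0 0 0 -9.7 -24.2 0 0; 0 0 0 -9.7 -24.2 0 0")

```text
t: 10.5
position: [483.2, -22.5, 192.4]
tcp_rot: [-0.001, 0.147, 0.989, -0.0]
wrist_force: [0.4, 0.1, -0.1]
grip_width: 0.6
```

arm_command(commands="0 0 0 -9.7 -24.2 0 0; 0 0 0 -9.7 -24.2 0 0; 0 0 0 -9.7 -24.2 0 0; 0 0 0 -9.7 -24.2 0 0; 0 0 0 -9.7 -24.2 0 0")

```text
t: 11.0
position: [494.3, -152.4, 192.4]
tcp_rot: [-0.001, 0.147, 0.989, 0.0]
wrist_force: [-0.1, -0.5, 0.3]
grip_width: 0.5
```

arm_command(commands="0 0 0 -9.7 -24.2 0 0; 0 0 0 -9.7 -24.2 0 0; 0 0 0 -9.7 -24.2 0 0; 0 0 0 -9.7 -24.2 0 0; 0 0 0 -9.7 -24.2 0 0")

```text
t: 11.5
position: [505.4, -282.2, 192.2]
tcp_rot: [-0.001, 0.147, 0.989, 0.0]
wrist_force: [0.3, -0.8, 0.1]
grip_width: 0.8
```

arm_command(commands="0 0 0 0 0 20 0; 0 0 0 0 0 20 0; 0 0 0 0 0 15 0; 0 0 0 0 0 0 0; 0 0 0 0 0 0 0")

```text
t: 12.0
position: [505.7, -280.9, 137.7]
tcp_rot: [-0.0, 0.147, 0.989, 0.0]
wrist_force: [0.4, -0.0, -0.4]
grip_width: 0.1
```

```bash
python3 - <<'E'
from rig import *
import cv2
c=camera("scene"); i=c["color"][130:310,90:330,::-1]; cv2.imwrite("pics/s3.png",cv2.resize(i,None,fx=3,fy=3))
s=sense();print(s["t"],s["position"],s["wrist_force"])
E
```

```text
12.05 [ 506.06965691 -281.12601878  138.59666218] [-0.84465566 -0.38460408  0.12334304]
```

View pics/s3.png

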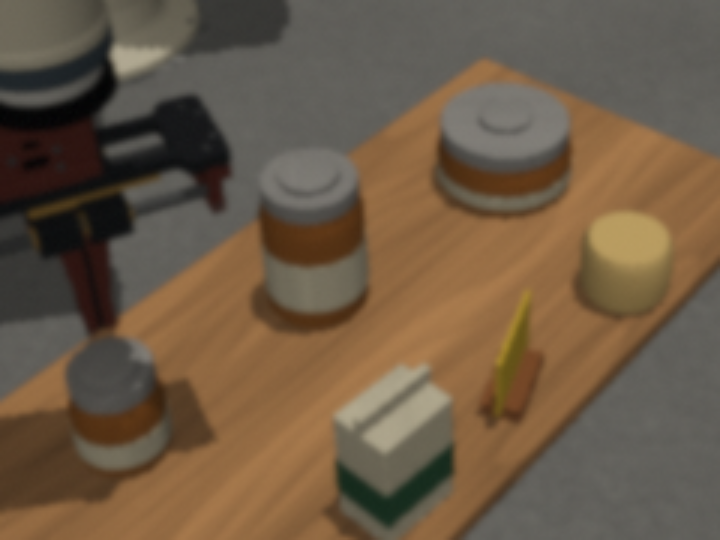

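```bash
python3 - <<'E'
import numpy as np
c=np.load("scene0.npz")
for X in ([505.9,-281,138],[505.9,-281,101]):
    p=c["R"]@np.array(X)+c["t"]; print((c["fx"]*p[0]/p[2]+c["cx"]-90)*3,(c["fy"]*p[1]/p[2]+c["cy"]-130)*3)
E
```

```text
95.24077937576479 316.37810006210566
104.84787786274364 358.6874938432744
```

Both earlier panels are up. The tip at (100,330) and the small lid's panel at (110,366) are offset the way the projection predicts, so the fingers are centred. Descending.

arm_command(commands="0 0 0 0 0 15 0; 0 0 0 0 0 10 0; 0 0 0 0 0 6 0; 0 0 0 0 0 3 0; 0 0 0 0 0 0 0")

```text
t: 12.55
position: [505.5, -281.0, 102.9]
tcp_rot: [-0.001, 0.147, 0.989, 0.0]
wrist_force: [-0.4, -0.4, 0.2]
grip_width: -0.2
```

arm_command(commands="0 0 0 0 0 1 0; 0 0 0 0 0 1 0; 0 0 0 0 0 0 0; 0 0 0 0 0 0 0")

```text
t: 12.95
position: [505.9, -281.2, 101.9]
tcp_rot: [0.0, 0.147, 0.989, -0.0]
wrist_force: [-0.9, 0.5, -0.1]
grip_width: 0.5
```

arm_command(commands="0 0 0 0 0 1 0; 0 0 0 0 0 1 0; 0 0 0 0 0 0 0; 0 0 0 0 0 0 0")

```text
t: 13.35
position: [506.0, -281.2, 100.0]
tcp_rot: [0.0, 0.147, 0.989, -0.0]
wrist_force: [0.9, 0.6, 1.3]
grip_width: 0.2
```

arm_command(commands="0 0 0 0 0 1 0; 0 0 0 0 0 1 0; 0 0 0 0 0 0 0; 0 0 0 0 0 0 0")

```text
t: 13.75
position: [506.0, -281.3, 98.0]
tcp_rot: [0.0, 0.147, 0.989, -0.0]
wrist_force: [0.9, -0.1, 3.2]
grip_width: 0.6
```

arm_command(commands="0 0 0 0 0 0.5 0; 0 0 0 0 0 0 0; 0 0 0 0 0 0 0")

```text
t: 14.05
position: [506.0, -281.3, 97.4]
tcp_rot: [0.0, 0.147, 0.989, -0.0]
wrist_force: [0.1, -0.5, 4.2]
grip_width: 0.7
```

arm_command(commands="0 0 0 0 0 0 0")

```text
t: 14.15
position: [506.0, -281.2, 97.3]
tcp_rot: [0.0, 0.147, 0.989, -0.0]
wrist_force: [0.7, -0.8, 3.6]
grip_width: 0.6
```

It gave: about 3.8 N and 3.6 mm. I'll lift clear and check.

arm_command(commands="0 0 0 0 0 -4 0; 0 0 0 0 0 -6 0; 0 0 0 0 0 -30 0; 0 0 0 0 0 -30 0; 0 0 0 0 0 -30 0")

```text
t: 14.65
position: [505.2, -280.7, 197.5]
tcp_rot: [-0.001, 0.147, 0.989, 0.001]
wrist_force: [0.4, -0.6, -0.1]
grip_width: 0.4
```

arm_command(commands="0 0 0 0 0 -20 0; 0 0 0 0 0 0 0; 0 0 0 0 0 0 0; 0 0 0 0 0 0 0; 0 0 0 0 0 0 0")

```text
t: 15.15
position: [505.3, -280.8, 215.0]
tcp_rot: [-0.002, 0.147, 0.989, 0.001]
wrist_force: [-0.5, -0.3, 0.2]
grip_width: 0.4
```

```bash
python3 - <<'E'
from rig import *
from h import *
import cv2
c=camera("scene"); i=c["color"][130:310,90:330,::-1]; cv2.imwrite("pics/s4.png",cv2.resize(i,None,fx=3,fy=3))
W=cloud(c); W0=cloud(np.load("scene0.npz"))
for n,(x,y) in dict(tall=(484,-95),wide=(475,108.5),small=(507,-280)).items():
    for w in (W0,W):
        r=np.hypot(w[...,0]-x,w[...,1]-y); m=(r<14)&(w[...,2]>60)&(w[...,2]<150); m2=(r<60)&(w[...,2]>30)&(w[...,2]<150); print(n,w[m].mean(0).round(1),w[m2].mean(0).round(1))
s=sense();print(s["t"],s["position"],s["wrist_force"])
E
```

```text
tall [484.1 -95.2 139.7] [ 500.1 -107.7   98.7]
tall [483.9 -95.1 139.9] [ 500.1 -107.7   98.6]
wide [474.6 109.2  84.5] [488.8  95.1  67.2]
wide [474.8 108.1  84.1] [488.7  95.2  67.2]
small [ 506.9 -279.8  100. ] [ 520.7 -286.1   75.1]
small [ 506.9 -279.9   99.9] [ 520.8 -286.1   75. ]
15.2 [ 505.34320175 -280.85395669  215.35176734] [ 0.59471666 -0.2414548   0.31979987]
```

View pics/s4.png

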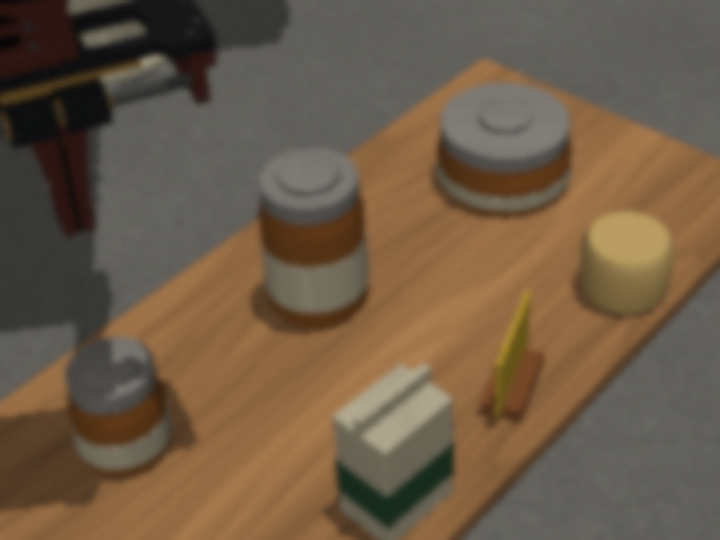

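Everything stands where it began. All panels are back at their starting height within 0.4 mm, which is inside the depth noise, and the gripper is about 100 mm clear.

```bash
python3 -c "
from rig import *
print(hand_in())"
```

```text
the job is handed in; nothing more can be done
None
```

I pressed the three lid panels with the closed fingertips in order (tall, wide, small). Each was held at about 3.3–3.7 mm of travel and 3.8 N, and released before the next. The job was handed in at about 15 s, and no verdict was reported.

The last camera check put the jars where they were at the start, within about 0.2 mm. The panels were back at their starting height within 0.4 mm, which is the depth noise. In the picture the cheese, carton and price card stood upright and looked unmoved; I did not measure them. The gripper was about 110 mm above the small jar, touching nothing.

No check failed. The only disagreement was 2–3 mm between the two cameras, well inside the panel size.

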